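# Turn the paint carousel and fetch the blue pot

## Task

Turn the paint carousel (it has a black knob) until the blue pot's compartment is at the front, in the middle of the gap in the wire guard, over the yellow tab. Then lift the blue pot out and set it upright in the middle of the round woven tray, setting it down rather than dropping it.

Things in the scene. Friction and masses are not known exactly. Their poses are not given: they have to be found in the camera images.
- carousel_base: Fixed brown disc under the carousel, 304 mm across; origin on the turning axis at table height. Its -x axis is the carousel's front, marked by a yellow tab reaching 175 mm from the axis. It carries a wire guard 6 mm thick, 125 mm above the table, an arc of radius 105 mm over the side and back pots, held by 3 edge posts, with a gap of 65 degrees either side of the front.
- knob (a point): Centre of the black bar knob on the carousel's axis, 156 mm above the table: 54 mm long (its x axis), 18 mm wide (y), 42 mm tall. It turns with the carousel about the vertical, either way, no stop for 340 degrees, friction 0.08 N m plus 0.25 N m per rad/s, stays where left. The carousel is a pale dish 290 mm across, floor 28 mm, rim and dividers 35 mm above the table, 6 compartments with a pot each.
- blue_pot_center (a point): Centre of the blue paint pot, a loose upright cylinder 48 mm in diameter, 60 mm tall, about 90 g; z up. It stands in its compartment, centre 58 mm above the table and 105 mm from the carousel's axis, and rides round with it; 40 to 80 degrees of turn, one way or the other, bring it to the front. Red, white, yellow, black and green pots of the same shape fill the others.
- tray_floor (a point): Centre of the inner floor of the round woven tray (brown, rim bound in yellow), 6 mm above the table. The tray is fixed, 210 mm across, inner floor 194 mm across, rim 18 mm above the table. A pot standing in it has its centre 36 mm above the table.

How it is judged:
On the way:
1. the carousel is turned until the blue pot, still in its own compartment, is at the front (within 27 mm sideways of the middle of the front, about 15 degrees) (x of blue_pot_center in the frame of carousel_base below -0.07 m and y of blue_pot_center in the frame of carousel_base between -0.027 and 0.027 m and height (world z) of blue_pot_center below 0.07 m and (y of blue_pot_center in the frame of knob above 0.055 m or y of blue_pot_center in the frame of knob below -0.055 m)), for 0.3 s.
At the end, for the whole second after the job is handed in: The blue pot stands released and at rest in the tray, its centre within 40 mm of the tray's centre seen from above, upright within 10 degrees, its centre 30 to 42 mm above the table (horizontal distance between blue_pot_center and tray_floor below 0.04 m and angle between blue_pot_center's own z axis and vertical below 0.17 rad and height (world z) of blue_pot_center between 0.03 and 0.042 m and linear speed of blue_pot below 0.02 m/s); the robot touches nothing.
It fails at once if the blue pot is tipped over (more than 45 degrees) (angle between blue_pot_center's own z axis and vertical above 0.79 rad).
It fails at once if the blue pot is dropped into the tray (faster than 0.7 m/s within about 35 mm of the tray's floor) (horizontal distance between blue_pot_center and tray_floor below 0.09 m and height (world z) of blue_pot_center below 0.07 m and linear speed of blue_pot above 0.7 m/s).
It also fails if it takes over 51 s, if anything falls off the work surface, if the arm or the gripper's body presses on something with over 40 N, if the wrist force passes 120 N, or if a joint passes its speed limit or range.

## Robot

A 6-joint arm with a two-finger parallel gripper is mounted at the origin on the work surface. World frame = base frame: x ahead of the robot, y to its left, z up, the work surface at z = 0. Lengths are in m, angles in rad, forces in N, time in s.
With the tool pointing down it reaches from about 0.35 to 0.975 m from the base axis. Payload 4.9 kg.
Tool frame: the origin (TCP) lies on the front face of the gripper's body, between the roots of the fingers; the fingertips stand ctrl.tip_extent ahead of it and the grasp point (between the pads) lies 54 mm ahead of it (ctrl.tip_extent is the distance from the TCP to the fingertips, in m); z points along the fingers, y is the line along which they close (so a half turn about z gives the same grasp; the last joint's range is limited). The gripper opens to 85 mm and grips with 20 to 120 N. Pads are 22 mm wide; open, the fingers measure 114 mm over their backs; the gripper's body (76 mm by 85 mm) begins 54 mm behind the grasp point. The pads swing forward as they close: fully open they stand 13 mm farther back than shut.
Start: joints at [-1.274, 0.053, 1.613, -0, 1.476, -0.119], TCP at [0.252, -0.572, 0.304] pointing down, gripper open.
Joint ranges: [-3.01, 3.01], [-1.01, 2.22], [0.06, 2.58], [-1.02, 4.17], [0.09, 2.62], [-3.14, 3.14]. Speed limits (rad/s): [2.57, 2.57, 3.14, 3.14, 3.14, 3.14].

## Interface

Orientations are given as a rotation vector (axis times angle).
In Python, from station import ctrl gives the robot as it stands.
- The arm moves only by the tool apply_moves, never from a script. Its argument "rows" is one flat list of numbers, 6 for each row, row after row: the shift along the tool's x, y, z normalised to -1 to 1, where 1 is 0.6 m, then the turn, a rotation vector about the tool's x, y, z normalised to -1 to 1, where 1 is 90 degrees. A call has 1 to 20 rows; each row is the pose to reach, as a shift and turn from the pose commanded when the call began, along the tool's axes at that moment; what a row does not reach only later rows make up. A row lasts 1/10 s, in which the tool goes at most 50 mm and 8.59 degrees, less where a joint would pass 70% of its speed; a pose out of reach is approached as far as the arm can. A call with a number of a shift or a turn outside -1 to 1 is refused whole. A call with a gripper value outside its range is refused whole. "grip" is the opening, from 0 (shut) to 1 (fully open), set as the call begins (left out, the last holds). The fingers move at their own pace and stop on an object; "grip_force" is the grip in N (left out, the last holds). Time passes only in rows, so rows that repeat a pose let the fingers close. It gives the time, the measured TCP pose, the force, the opening and the grip force at its end, in the units of the state.
- ctrl.get_obs(): the state, without advancing time (a new reading comes with each control period).
- ctrl.get_image(name): name is "scene" or "top" or "wrist"; returns (picture, depth): 400x640x3 uint8, blue, green, red; 400x640 float32, m along the optical axis (not along the pixel's ray), 0 where there is no reading.
- ctrl.camera_model(name): a dict with "mtx" (3x3 intrinsics, pixels), "R" (3x3) and "t" (3): a world point X has camera coordinates R X + t; the wrist camera has in their place "tool_from_camera" (4x4, takes a point from camera to tool coordinates, whose origin is the TCP and whose axes are the flange's). Camera axes: x right, y down, z forward; pixel columns grow to the right and rows downward; lengths in m; the calibration is good to about 2 mm. A picture is of the moment at which its call begins: read the wrist's pose just before it. camera_model takes no time and is no camera call.
- ctrl.finish_job(): hands the job in; it is judged then, once.
The state is a dict: "t": time; "q": joint angles; "dq": joint speeds; "effort": joint torques, N m; "tool_pos": TCP position; "tool_rot": TCP orientation; "contact_force": force on the tool from outside, world axes, zero at the start; "wrist_torque": the same for the moment, N m; "opening": finger opening in m; "grip_force": force on a finger pad.
Only numpy, scipy, OpenCV 4.12 (cv2) and the standard library are available. Lean on these libraries where they do the work, as an engineer would, in place of code of your own. Each camera call takes 0.05 s, during which the arm holds its last target. There are 200 camera calls.

## Working session

There is one attempt and no reset: what is moved stays moved. The work goes in short steps, Python scripts to look and compute and a tool call to move; the robot and the scene stay as the last step left them, time stands still between calls to the robot, and variables do not carry over. Pictures are saved under pics/ and viewed, at most 10 in all, crops included, and the job is handed in when it is done.

Besides the shell and the picture viewer there is one more tool, called as name(argument=value, ...), one argument or row to a line, values as JSON. apply_moves: Moves the arm, as the interface text tells. Its arguments: {"type":"object","properties":{"rows":{"type":"array","items":{"type":"number"}},"grip":{"type":"number"},"grip_force":{"type":"number"}},"required":["rows"]}

```bash
mkdir -p pics; ls
python3 - <<'E'
from station import ctrl
import cv2,numpy as np,pickle
print(ctrl.get_obs()); print(ctrl.tip_extent)
d={}
for n in("scene","top"):
    im,dp=ctrl.get_image(n); m=ctrl.camera_model(n); d[n]=(im,dp,m)
    cv2.imwrite(f"pics/{n}0.png",im); print(n,m)
pickle.dump(d,open("d0.pkl","wb"))
E
```

```text
pics
{'t': 0.0, 'q': array([-1.27396754e+00,  5.34241180e-02,  1.61428875e+00,  6.87441915e-07,
        1.47597155e+00, -1.18990176e-01]), 'dq': array([ 0.00107705,  0.00254676, -0.00085382,  0.00030106,  0.00011386,
        0.00153108]), 'effort': array([-5.16145592e-04, -3.93677616e+01, -3.70179427e+01, -1.20151499e-04,
        7.04472026e-03,  8.56288693e-06]), 'tool_pos': array([ 0.25233188, -0.57129289,  0.30262428]), 'tool_rot': array([-3.07189841e+00, -6.48041203e-01,  2.90517272e-04]), 'contact_force': array([0.36055403, 0.33632713, 0.29998605]), 'wrist_torque': array([ 0.00778741, -0.02494623, -0.03344369]), 'grip_force': 0.0, 'opening': 0.08519546859921262}
0.0726
scene {'mtx': array([[390.53710004,   0.        , 324.2931373 ],
       [  0.        , 390.53710004, 202.14913756],
       [  0.        ,   0.        ,   1.        ]]), 'R': array([[-0.89957576,  0.43674462,  0.00419462],
       [ 0.35486801,  0.73646345, -0.57592558],
       [-0.25462158, -0.51660016, -0.81749136]]), 't': array([ 0.48427414, -0.10256026,  1.14659119])}
top {'mtx': array([[396.24930283,   0.        , 319.52322024],
       [  0.        , 396.24930283, 199.5808239 ],
       [  0.        ,   0.        ,   1.        ]]), 'R': array([[-0.01687521, -0.99980886, -0.00987268],
       [-0.99213257,  0.01796907, -0.12389546],
       [ 0.12404918,  0.00770425, -0.99224616]]), 't': array([-0.0138629 ,  0.54945761,  0.94679468])}
```

View pics/top0.png

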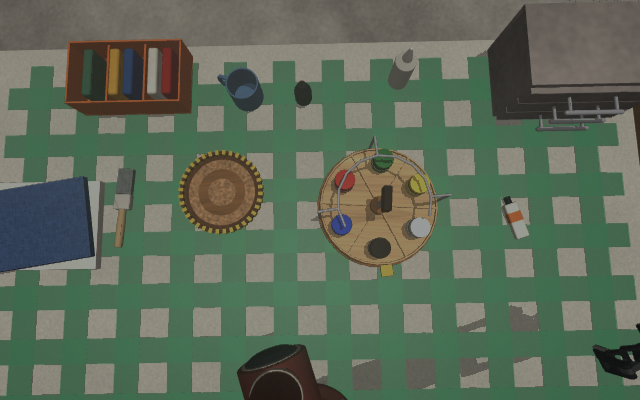

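View pics/scene0.png

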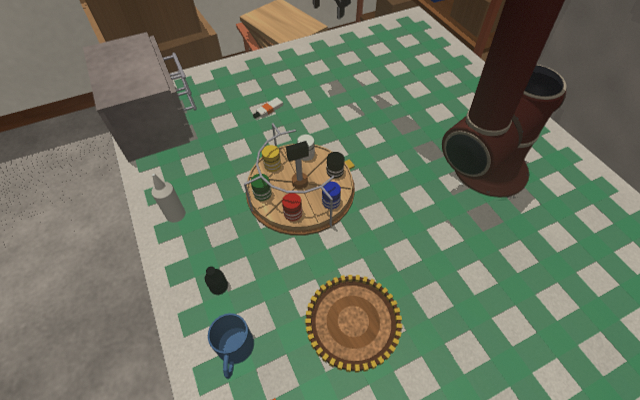

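The top view shows the carousel hub near (387,200), the yellow tab at (386,270), the blue pot at (342,224), and the tray centred near (221,192). The blue pot is on the +y side, so a positive (CCW) turn brings it to the front.

```bash
cat > h.py <<'E'
import numpy as np,cv2
def ray(m,uv,z):
    uv=np.atleast_2d(np.asarray(uv,float)); K,R,t=m["mtx"],m["R"],m["t"]
    d=np.c_[uv,np.ones(len(uv))]@np.linalg.inv(K).T@R; c=-R.T@t
    return c+d*((z-c[2])/d[:,2])[:,None]
def cloud(m,dp):
    v,u=np.indices(dp.shape); p=np.stack([u,v,np.ones_like(u)],-1)@np.linalg.inv(m["mtx"]).T*dp[...,None]
    return (p-m["t"])@m["R"]
def circ(p):
    A=np.c_[2*p[:,:2],np.ones(len(p))]; s=np.linalg.lstsq(A,(p[:,:2]**2).sum(1),rcond=None)[0]
    return s[:2],np.sqrt(s[2]+s[0]**2+s[1]**2)
E
cat > meas.py <<'E'
from h import *
def go(d):
  for n,(im,dp,m) in d.items():
    X=cloud(m,dp); h=cv2.cvtColor(im,cv2.COLOR_BGR2HSV); ok=dp>0
    near=ok&(abs(X[...,0]-.52)<.25)&(abs(X[...,1]+.17)<.2)
    k=near&(X[...,2]>.165)&(X[...,2]<.19)&(h[...,2]<70)
    P=X[k]; 
    if len(P)>5:
      v,u=np.nonzero(k); r=cv2.minAreaRect(ray(m,np.c_[u,v],.177)[:,:2].astype(np.float32)); b=cv2.boxPoints(r)
      e=max([b[1]-b[0],b[2]-b[1]],key=np.linalg.norm)
      print(n,"knob",len(P),P.mean(0).round(4),r[0],r[1],"ang",np.degrees(np.arctan2(e[1],e[0])).round(1))
    B=ok&(h[...,0]>110)&(h[...,0]<130)&(h[...,1]>150)&near
    T=B&(X[...,2]>.08)
    P=X[T]
    if len(P): 
      v,u=np.nonzero(T);q=ray(m,np.c_[u,v],.088)[:,:2].astype(np.float32)
      print(n,"blue",B.sum(),len(P),P.mean(0).round(4),cv2.minEnclosingCircle(q))
    Y=near&(h[...,0]>20)&(h[...,0]<33)&(h[...,1]>130)&(X[...,2]<.05)
    P=X[Y]; print(n,"tab",len(P),P.mean(0).round(4) if len(P) else'',P.min(0),P.max(0))
    R=near&(X[...,2]>.022)&(X[...,2]<.045)&(h[...,0]<25)&(h[...,1]>50)
    v,u=np.nonzero(R);
    hull=cv2.convexHull(np.c_[u,v].astype(np.int32))[:,0]; print(n,"dish",circ(ray(m,hull,.035)))
    t=ok&(h[...,0]>20)&(h[...,0]<33)&(h[...,1]>130)&(abs(X[...,1]-.24)<.2)&(X[...,2]<.05)&(abs(X[...,0]-.53)<.2)
    v,u=np.nonzero(t); hull=cv2.convexHull(np.c_[u,v].astype(np.int32))[:,0]
    print(n,"tray",len(v),circ(ray(m,hull,.012)),X[t].mean(0).round(4))
E
python3 - <<'E'
import pickle;from meas import go
go(pickle.load(open("d0.pkl","rb")))
E
```

```text
scene knob 169 [ 0.5347 -0.1637  0.174 ] (0.5355072617530823, -0.1610335260629654) (0.0272181648761034, 0.052407678216695786) ang -5.7
scene blue 153 153 [ 0.4813 -0.0721  0.0878] ((0.4850173890590668, -0.07211392372846603), 0.022868195548653603)
scene tab 82 [ 0.4598 -0.2143  0.0206] [ 0.35857228 -0.36340279 -0.00155959] [ 0.5980243  -0.17019473  0.04986296]
scene dish (array([ 0.53472285, -0.16291208]), np.float64(0.14623004856493163))
scene tray 1011 (array([0.57681899, 0.22624878]), np.float64(0.10780633345202321)) [0.5806 0.2325 0.0179]
top knob 221 [ 0.5323 -0.167   0.1768] (0.5321418046951294, -0.1669963151216507) (0.016909100115299225, 0.051369186490774155) ang -2.1
top tab 125 [ 0.3753 -0.1866  0.0105] [ 0.36085291 -0.29341787  0.00608758] [ 0.60036398 -0.17089935  0.03665571]
top dish (array([ 0.53309099, -0.16793344]), np.float64(0.14416671025864378))
top tray 607 (array([0.57843693, 0.22864723]), np.float64(0.10694118674824127)) [0.5735 0.2232 0.0202]
```

Run:
```python
import pickle;from h import *
from scipy.spatial.transform import Rotation as Ro
d=pickle.load(open("d0.pkl","rb"))
ax=np.array([.533,-.1655])
for n,(im,dp,m) in d.items():
    X=cloud(m,dp); h=cv2.cvtColor(im,cv2.COLOR_BGR2HSV)
    r=np.linalg.norm(X[...,:2]-ax,axis=-1)
    Y=(dp>0)&(r>.154)&(r<.19)&(X[...,0]<.45)&(h[...,0]>18)&(h[...,0]<35)&(h[...,1]>130)&(X[...,2]<.05)
    P=X[Y]; c=np.median(P,0); e=c[:2]-ax; print(n,len(P),c,"front angle",np.degrees(np.arctan2(e[1],e[0])))
    B=(dp>0)&(h[...,0]>105)&(h[...,0]<130)&(h[...,1]>120)&(r<.15)
    P=X[B];v,u=np.nonzero(B); q=ray(m,np.c_[u,v],.088)
    print(n,"blue",len(P),P.mean(0),P.max(0),q.mean(0), cv2.minEnclosingCircle(q[:,:2].astype(np.float32)))
from station import ctrl
o=ctrl.get_obs(); R=Ro.from_rotvec(o["tool_rot"]).as_matrix(); print(R.round(3))
g=np.array([.533,-.1655,.33]);print("tool shift to above knob",R.T@(g-o["tool_pos"])/.6)
```

```text
scene 47 [ 0.368778   -0.18241641  0.00949034] front angle -174.11874081410085
scene blue 176 [ 0.48229503 -0.07116371  0.08748156] [ 0.5069481  -0.04898894  0.12600761] [ 0.4824744  -0.07083542  0.088     ] ((0.4870818555355072, -0.06391040235757828), 0.030350036919116974)
top 95 [ 0.37092493 -0.1867944   0.01018303] front angle -172.51500877208179
top blue 234 [ 0.48256041 -0.0739594   0.08859535] [ 0.50548    -0.05178047  0.09254856] [ 0.48259631 -0.07398465  0.088     ] ((0.4841514527797699, -0.07379407435655594), 0.022993698716163635)
[[ 0.915  0.404 -0.001]
 [ 0.404 -0.915  0.002]
 [ 0.    -0.002 -1.   ]]
tool shift to above knob [ 0.70119471 -0.42990406 -0.04441975]
```

apply_moves(
  rows=[0.7,-0.43,0,0,0,0.287,0.7,-0.43,0,0,0,0.287,0.7,-0.43,0,0,0,0.287,0.7,-0.43,0,0,0,0.287,0.7,-0.43,0,0,0,0.287,0.7,-0.43,0,0,0,0.287,0.7,-0.43,0,0,0,0.287,0.7,-0.43,0,0,0,0.287,0.7,-0.43,0,0,0,0.287,0.7,-0.43,0,0,0,0.287,0.7,-0.43,0,0,0,0.287,0.7,-0.43,0,0,0,0.287,0.7,-0.43,0,0,0,0.287,0.7,-0.43,0,0,0,0.287],
  grip=1,
)

```text
t: 1.5
tool_pos: [0.5319, -0.1671, 0.3037]
tool_rot: [3.141, -0.058, -0.001]
contact_force: [-0.5, 0.1, 0.1]
opening: 0.0856
grip_force: 0.0
```

Run:
```python
from station import ctrl
from h import *
from scipy.spatial.transform import Rotation as Ro
o=ctrl.get_obs(); im,dp=ctrl.get_image("wrist"); m=ctrl.camera_model("wrist")
R=Ro.from_rotvec(o["tool_rot"]).as_matrix(); p=o["tool_pos"]
T=m["tool_from_camera"]; Rw=R@T[:3,:3]; tw=R@T[:3,3]+p
M=dict(mtx=m["mtx"],R=Rw.T,t=-Rw.T@tw)
print(p,R.round(3),o["q"].round(2)); cv2.imwrite("pics/w1.png",im)
X=cloud(M,dp); k=(dp>0)&(np.linalg.norm(X[...,:2]-[.533,-.166],axis=-1)<.05)&(abs(X[...,2]-.177)<.006)
v,u=np.nonzero(k); q=ray(M,np.c_[u,v],.177); print(len(q),X[k].mean(0)); r=cv2.minAreaRect(q[:,:2].astype(np.float32));b=cv2.boxPoints(r)
e=max([b[1]-b[0],b[2]-b[1]],key=np.linalg.norm); print(r,np.degrees(np.arctan2(e[1],e[0])))
```

```text
[ 0.53186151 -0.16712544  0.30371184] [[ 0.999 -0.037 -0.   ]
 [-0.037 -0.999 -0.   ]
 [-0.     0.    -1.   ]] [-0.44 -0.11  1.77 -0.    1.48  1.17]
1543 [ 0.53422448 -0.17036357  0.17542903]
((0.5338252782821655, -0.17027302086353302), (0.017606571316719055, 0.05351835489273071), 86.22322082519531) -3.7767746
```

View pics/w1.png

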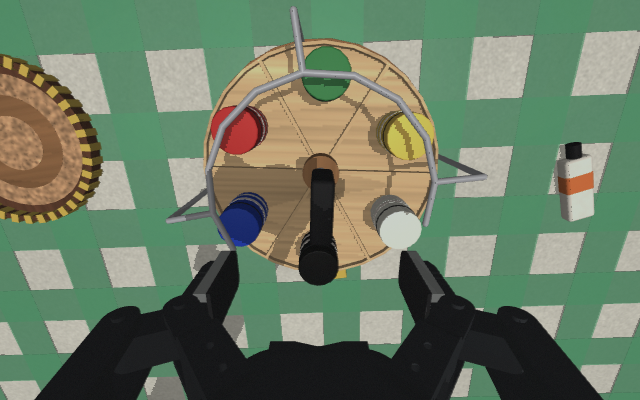

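The wrist view has the knob dead between the fingers at (322,215), with its long axis along tool x. Descend and grip.

apply_moves(
  rows=[0.003,0.002,0.08,0,0,0,0.003,0.002,0.153,0,0,0,0.003,0.002,0.153,0,0,0,0.003,0.002,0.153,0,0,0],
)

```text
t: 1.95
tool_pos: [0.5337, -0.1679, 0.212]
tool_rot: [-3.14, 0.057, 0.002]
contact_force: [0.6, 0.2, 1.3]
opening: 0.0851
grip_force: 0.0
```

apply_moves(
  rows=[0,0,0,0,0,0,0,0,0,0,0,0,0,0,0,0,0,0,0,0,0,0,0,0,0,0,0,0,0,0,0,0,0,0,0,0,0,0,0,0,0,0],
  grip=0,
  grip_force=50,
)

```text
t: 2.65
tool_pos: [0.5346, -0.1693, 0.2135]
tool_rot: [3.136, -0.056, 0.003]
contact_force: [-0.7, -7.9, 1.6]
opening: 0.0174
grip_force: 49.6
```

apply_moves(
  rows=[0,0.002,0,0,0,-0.04,0,0.002,0,0,0,-0.08,0,0.002,0,0,0,-0.12,0,0.002,0,0,0,-0.16,0,0.002,0,0,0,-0.2,0,0.002,0,0,0,-0.24,0,0.002,0,0,0,-0.28,0,0.002,0,0,0,-0.32,0,0.002,0,0,0,-0.36,0,0.002,0,0,0,-0.4,0,0.002,0,0,0,-0.44,0,0.002,0,0,0,-0.48,0,0.002,0,0,0,-0.52,0,0.002,0,0,0,-0.56,0,0.002,0,0,0,-0.6,0,0.002,0,0,0,-0.64,0,0.002,0,0,0,-0.68,0,0.002,0,0,0,-0.72,0,0.002,0,0,0,-0.76,0,0.002,0,0,0,-0.767],
)

```text
t: 4.65
tool_pos: [0.5337, -0.1679, 0.2135]
tool_rot: [-2.616, -1.735, 0.001]
contact_force: [-7.4, 2.9, 7.2]
opening: 0.0172
grip_force: 51.1
```

```bash
cat > look.py <<'E'
from station import ctrl
from h import *
import sys
ax=np.array([.534,-.168]); o=ctrl.get_obs(); print(o["tool_pos"],o["q"].round(2))
for n in("scene","top"):
    im,dp=ctrl.get_image(n); m=ctrl.camera_model(n); X=cloud(m,dp); h=cv2.cvtColor(im,cv2.COLOR_BGR2HSV)
    cv2.imwrite(f"pics/{n}{sys.argv[1]}.png",im)
    r=np.linalg.norm(X[...,:2]-ax,axis=-1)
    B=(dp>0)&(h[...,0]>105)&(h[...,0]<130)&(h[...,1]>120)&(r<.15)
    P=X[B];v,u=np.nonzero(B)
    if not len(v): print(n,"none"); continue
    q=ray(m,np.c_[u,v],.088)
    c,R=cv2.minEnclosingCircle(q[:,:2].astype(np.float32)); e=np.array(c)-ax; e2=q.mean(0)[:2]-ax
    print(n,len(v),P.mean(0).round(4),q.mean(0).round(4),c,R,"angs",np.degrees(np.arctan2(e[1],e[0])),np.degrees(np.arctan2(e2[1],e2[0])))
E
python3 look.py 2
```

```text
[ 0.53374789 -0.16787091  0.21350248] [-0.44 -0.03  1.85  0.    1.32 -0.04]
scene 213 [ 0.4298 -0.1775  0.0836] [ 0.4316 -0.174   0.088 ] (0.43871980905532837, -0.1613144427537918) 0.04389946907758713 angs 175.98628623011004 -176.6215038011436
top none
```

View pics/top2.png

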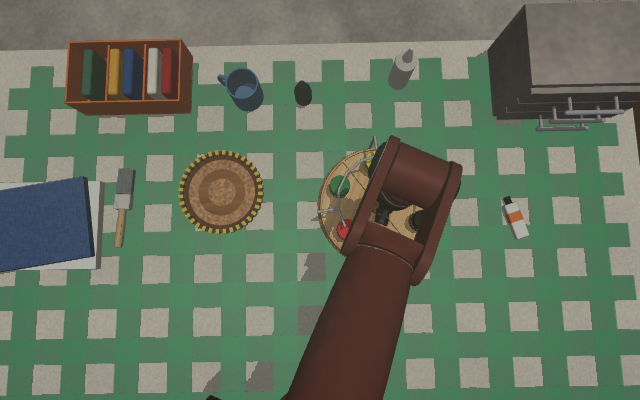

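apply_moves(
  rows=[0,0,0,0,0,0,0,0,0,0,0,0,0,0,0,0,0,0,0,0,0,0,0,0,0,0,0,0,0,0,0,0,0,0,0,0],
  grip=1,
)

```text
t: 5.35
tool_pos: [0.5342, -0.1686, 0.212]
tool_rot: [-2.619, -1.734, 0.0]
contact_force: [0.5, 0.7, -0.0]
opening: 0.0851
grip_force: 0.0
```

apply_moves(
  rows=[0,0,-0.08,0,0,0,0,0,-0.152,0,0,0,-0.086,-0.152,-0.152,0,0,0.667,-0.086,-0.152,-0.152,0,0,0.667,-0.086,-0.152,-0.152,0,0,0.667,-0.086,-0.152,-0.152,0,0,0.667,-0.086,-0.152,-0.152,0,0,0.667,-0.086,-0.152,-0.152,0,0,0.667,-0.086,-0.152,-0.152,0,0,0.667,-0.086,-0.152,-0.152,0,0,0.667,-0.086,-0.152,-0.152,0,0,0.667,-0.086,-0.152,-0.152,0,0,0.667],
)

```text
t: 6.55
tool_pos: [0.43, -0.1804, 0.3033]
tool_rot: [-3.136, -0.195, 0.0]
contact_force: [-0.6, 0.4, 0.6]
opening: 0.0857
grip_force: 0.0
```

```bash
python3 look.py 3
python3 - <<'E'
from station import ctrl
from h import *
from scipy.spatial.transform import Rotation as Ro
o=ctrl.get_obs(); im,dp=ctrl.get_image("wrist"); m=ctrl.camera_model("wrist")
R=Ro.from_rotvec(o["tool_rot"]).as_matrix(); p=o["tool_pos"]
T=m["tool_from_camera"]; Rw=R@T[:3,:3]; tw=R@T[:3,3]+p
M=dict(mtx=m["mtx"],R=Rw.T,t=-Rw.T@tw)
print(p,R.round(3),o["q"].round(2)); cv2.imwrite("pics/w3.png",im)
X=cloud(M,dp);h=cv2.cvtColor(im,cv2.COLOR_BGR2HSV)
k=(dp>0)&(abs(X[...,2]-.088)<.006)&(h[...,0]>105)&(h[...,0]<130)&(h[...,1]>120)
v,u=np.nonzero(k); q=ray(M,np.c_[u,v],.088)[:,:2]; print(len(q),X[k].mean(0),q.mean(0),cv2.minEnclosingCircle(q.astype(np.float32)))
k=(dp>0)&(abs(X[...,2]-.01)<.015)&(h[...,0]>20)&(h[...,0]<33)&(h[...,1]>130); print("tab",X[k].mean(0),k.sum())
E
```

```text
[ 0.43004259 -0.18044129  0.30328275] [-0.56 -0.34  1.97 -0.    1.52  0.89]
scene 192 [ 0.4294 -0.1785  0.0848] [ 0.4306 -0.1761  0.088 ] (0.4399557113647461, -0.16190847754478455) 0.04360689967870712 angs 176.29396264591082 -175.54548385243177
top 7 [ 0.4438 -0.1704  0.0888] [ 0.4439 -0.1705  0.088 ] (0.4412021040916443, -0.17306286096572876) 0.011684373952448368 angs -176.87715695608483 -178.39455194233875
[ 0.43006477 -0.18043726  0.3033142 ] [[ 0.992  0.123 -0.   ]
 [ 0.123 -0.992  0.   ]
 [-0.    -0.    -1.   ]] [-0.56 -0.34  1.97  0.    1.52  0.89]
1479 [ 0.42814276 -0.18379467  0.0867006 ] [ 0.42851229 -0.18373839] ((0.42818307876586914, -0.18414568901062012), 0.023901335895061493)
tab [0.5024943  0.10522395 0.01380325] 1733
```

View pics/w3.png

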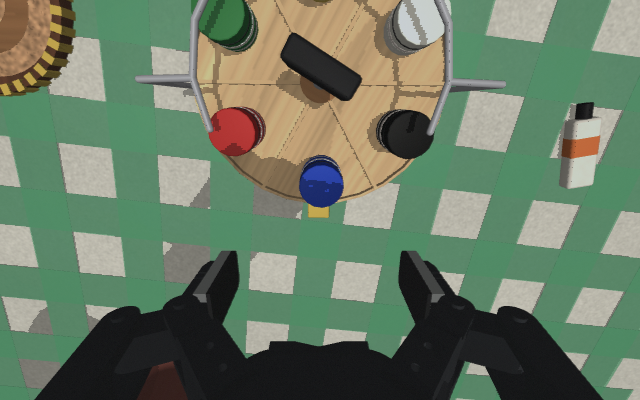

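The view shows the blue pot at (321,185) in line with the tab (318,212), so the carousel is correctly indexed. Descend and grip.

apply_moves(
  rows=[-0.002,0.003,0.08,0,0,0,-0.002,0.003,0.16,0,0,0,-0.002,0.003,0.22,0,0,0,-0.002,0.003,0.27,0,0,0,-0.002,0.003,0.31,0,0,0,-0.002,0.003,0.31,0,0,0,-0.002,0.003,0.31,0,0,0],
)

```text
t: 7.4
tool_pos: [0.4292, -0.1824, 0.1176]
tool_rot: [-3.135, -0.192, 0.001]
contact_force: [-0.1, 0.4, -0.1]
opening: 0.0854
grip_force: 0.0
```

apply_moves(
  rows=[0,0,0,0,0,0,0,0,0,0,0,0,0,0,0,0,0,0,0,0,0,0,0,0,0,0,0,0,0,0,0,0,0,0,0,0],
  grip=0,
  grip_force=30,
)

```text
t: 8.0
tool_pos: [0.43, -0.183, 0.1191]
tool_rot: [3.134, 0.192, 0.003]
contact_force: [-0.8, -0.4, 6.9]
opening: 0.0475
grip_force: 30.7
```

apply_moves(
  rows=[0,0,-0.03,0,0,0,0,0,-0.08,0,0,0,0,0,-0.14,0,0,0,0,0,-0.2,0,0,0,0,0,-0.25,0,0,0,0,0,-0.25,0,0,0,0,0,-0.25,0,0,0],
)

```text
t: 8.7
tool_pos: [0.4291, -0.1824, 0.2675]
tool_rot: [3.135, 0.192, 0.001]
contact_force: [-0.2, -0.3, -1.0]
opening: 0.0475
grip_force: 31.2
```

Run:
```python
from station import ctrl
from h import *
from scipy.spatial.transform import Rotation as Ro
o=ctrl.get_obs(); R=Ro.from_rotvec(o["tool_rot"]).as_matrix(); p=o["tool_pos"];print(p,o["opening"],R.round(3))
im,dp=ctrl.get_image("scene"); cv2.imwrite("pics/s4.png",im)
im,dp=ctrl.get_image("top");m=ctrl.camera_model("top");X=cloud(m,dp);h=cv2.cvtColor(im,cv2.COLOR_BGR2HSV)
t=(dp>0)&(h[...,0]>20)&(h[...,0]<33)&(h[...,1]>130)&(abs(X[...,1]-.23)<.13)&(X[...,2]<.05)&(abs(X[...,0]-.577)<.13)
v,u=np.nonzero(t); q=ray(m,np.c_[u,v],.018)[:,:2]; print(cv2.minEnclosingCircle(q.astype(np.float32)),q.mean(0))
print((R.T@(np.array([.5775,.228,p[2]])-p)/.6).round(3))
```

```text
[ 0.42911879 -0.18239802  0.26752177] 0.04754161806434353 [[ 0.993  0.122  0.001]
 [ 0.122 -0.993 -0.001]
 [ 0.001  0.001 -1.   ]]
((0.5776523947715759, 0.2268240749835968), 0.10708678513765335) [0.57385261 0.22398779]
[ 0.329 -0.649 -0.   ]
```

View pics/s4.png

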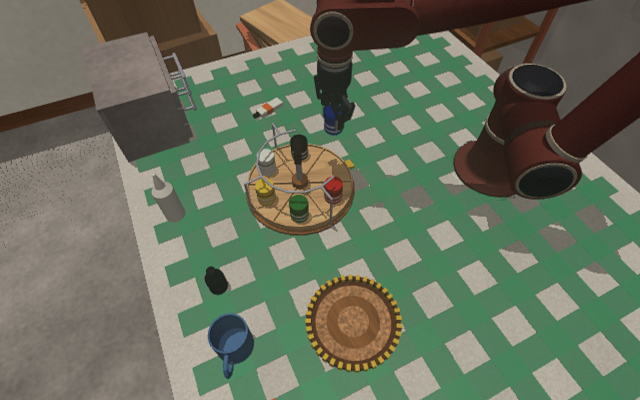

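The blue pot is held upright at (334,118), clear of the carousel. Carry it to the tray.

apply_moves(
  rows=[0.02,-0.04,0,0,0,0,0.05,-0.1,0,0,0,0,0.08,-0.16,0,0,0,0,0.11,-0.22,0,0,0,0,0.14,-0.28,0,0,0,0,0.17,-0.34,0,0,0,0,0.2,-0.4,0,0,0,0,0.23,-0.46,0,0,0,0,0.26,-0.52,0,0,0,0,0.29,-0.57,0,0,0,0,0.315,-0.615,0,0,0,0,0.325,-0.64,0,0,0,0,0.329,-0.648,0,0,0,0,0.329,-0.648,0,0,0,0,0.329,-0.648,0,0,0,0],
)

```text
t: 10.3
tool_pos: [0.5773, 0.2265, 0.2668]
tool_rot: [3.135, 0.19, -0.002]
contact_force: [0.1, -0.3, -0.4]
opening: 0.0474
grip_force: 31.3
```

apply_moves(
  rows=[0,0,0.03,0,0,0,0,0,0.07,0,0,0,0,0,0.11,0,0,0,0,0,0.15,0,0,0,0,0,0.18,0,0,0,0,0,0.21,0,0,0,0,0,0.23,0,0,0,0,0,0.25,0,0,0,0,0,0.26,0,0,0,0,0,0.265,0,0,0,0,0,0.27,0,0,0,0,0,0.275,0,0,0,0,0,0.28,0,0,0,0,0,0.28,0,0,0,0,0,0.28,0,0,0],
)

```text
t: 11.8
tool_pos: [0.5777, 0.2276, 0.0994]
tool_rot: [-3.136, -0.192, -0.0]
contact_force: [-0.1, 0.8, -0.7]
opening: 0.0476
grip_force: 31.3
```

Expected contact is at TCP z ≈ 0.097; lower gently.

apply_moves(
  rows=[0,0,0.001,0,0,0,0,0,0.002,0,0,0,0,0,0.003,0,0,0,0,0,0.004,0,0,0,0,0,0.004,0,0,0],
)

```text
t: 12.3
tool_pos: [0.5778, 0.2276, 0.0972]
tool_rot: [3.136, 0.192, 0.0]
contact_force: [-1.9, -0.8, 0.7]
opening: 0.0473
grip_force: 31.6
```

apply_moves(
  rows=[0,0,0.001,0,0,0,0,0,0.002,0,0,0,0,0,0.002,0,0,0,0,0,0.002,0,0,0],
)

```text
t: 12.7
tool_pos: [0.5778, 0.2276, 0.0971]
tool_rot: [3.136, 0.192, -0.001]
contact_force: [-5.1, -0.9, 7.8]
opening: 0.0472
grip_force: 32.0
```

Contact felt (8 N up). Release and rise.

apply_moves(
  rows=[0,0,0,0,0,0,0,0,0,0,0,0,0,0,0,0,0,0,0,0,0,0,0,0,0,0,0,0,0,0,0,0,0,0,0,0],
  grip=1,
)

```text
t: 13.3
tool_pos: [0.5776, 0.2276, 0.0956]
tool_rot: [-3.136, -0.192, 0.0]
contact_force: [0.1, -0.2, -1.6]
opening: 0.0855
grip_force: 0.0
```

apply_moves(
  rows=[0,0,-0.03,0,0,0,0,0,-0.08,0,0,0,0,0,-0.15,0,0,0,0,0,-0.22,0,0,0,0,0,-0.3,0,0,0,0,0,-0.3,0,0,0,0,0,-0.3,0,0,0,0,0,-0.3,0,0,0],
)

```text
t: 14.1
tool_pos: [0.577, 0.2274, 0.274]
tool_rot: [3.135, 0.192, -0.004]
contact_force: [0.8, -0.9, -0.2]
opening: 0.0855
grip_force: 0.0
```

Run:
```python
from station import ctrl
from h import *
print(ctrl.get_obs()["tool_pos"])
for n in("scene",):
    im,dp=ctrl.get_image(n); m=ctrl.camera_model(n); X=cloud(m,dp); h=cv2.cvtColor(im,cv2.COLOR_BGR2HSV); cv2.imwrite("pics/s5.png",im)
    B=(dp>0)&(h[...,0]>110)&(h[...,0]<130)&(h[...,1]>150)&(np.linalg.norm(X[...,:2]-[.577,.228],axis=-1)<.09)
    P=X[B]; t=P[P[:,2]>.06]; print(n,len(P),P.max(0),t.mean(0),len(t))
```

```text
[0.5770055  0.22739017 0.27401669]
scene 358 [0.59832435 0.25154237 0.0696802 ] [0.57642296 0.22948479 0.06579927] 357
```

View pics/s5.png

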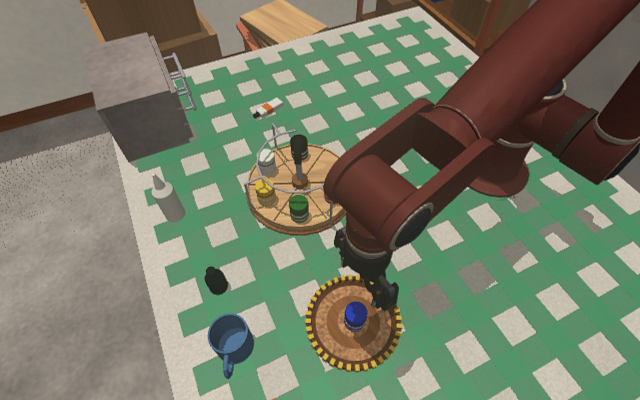

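The pot stands upright at (355,316) in the middle of the tray. Its top is at 66 mm, as it should be, and the gripper is clear.

```bash
python3 -c "
from station import ctrl
print(ctrl.finish_job())"
```

```text
the job is handed in; nothing more can be done
None
```

I turned the carousel to bring the blue pot to the front, set the pot upright in the middle of the tray (about 2 mm off centre by my measurement) and handed the job in at about 14 s; the verdict was not shown.

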